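# Start a coarse flange nut on the stud in the vice

## Robot

A 6-joint arm with a two-finger parallel gripper is mounted at the origin on the work surface. World frame = base frame: x ahead of the robot, y to its left, z up, the work surface at z = 0. Lengths are in m, angles in degrees, forces in N, time in s.
With the tool pointing down it reaches from about 0.4 to 0.925 m from the base axis. Payload 3.4 kg.
Tool frame: the origin (TCP) lies at the very end of the fingers, on their centre line; the grasp point (between the pads) lies robot.grip_depth behind it (robot.grip_depth is the distance from the TCP to the grasp point, in m); z points along the fingers, y is the line along which they close (so a half turn about z gives the same grasp; the last joint's range is limited). The gripper opens to 85 mm and grips with 20 to 120 N. Pads are 22 mm wide; open, the fingers measure 114 mm over their backs; the gripper's body (76 mm by 85 mm) begins 54 mm behind the grasp point. The pads swing forward as they close: fully open they stand 13 mm farther back than shut.
Start: joints at [-68.898, 17.578, 86.31, -0, 76.112, -4.211], TCP at [0.246, -0.52, 0.204] pointing down, gripper open.
Joint ranges: [-179.03, 179.03], [-60, 130.46], [8.19, 133.38], [-81.62, 261.62], [5.75, 156.47], [-153.77, 153.77]. Speed limits (degrees/s): [147.25, 147.25, 180, 180, 180, 180].

## Interface

Orientations are given as [roll, pitch, yaw] about the fixed x, y, z axes, in that order (R = Rz(yaw) Ry(pitch) Rx(roll)).
In Python, from rig import status, snapshot, camera_model, robot gives the robot as it stands.
- The arm moves only by the shell command python3 -m creep 'ROWS' [FORCE]. ROWS is 1 to 8 rows, parted by semicolons, with the numbers parted by commas; each row has 7 numbers: a rotation vector rx, ry, rz in degrees, then dx, dy, dz in m, then the opening from 0.0 (shut) to 1.0 (fully open); each row shifts and turns the commanded pose from where the row before left it, along the tool's axes as they then stand; what a row does not reach is not made up. A row lasts 1/10 s, in which the tool goes at most 0.05 m and 8.59 degrees, less where a joint would pass 70% of its speed; a pose out of reach is approached as far as the arm can. The fingers move at their own pace and stop on an object; FORCE is the grip in N (left out, the last holds). Time passes only in rows, so rows that do not move let the fingers close. It prints the time, the measured TCP pose, the force, the opening and the grip force at its end. Input that does not fit is refused with a message, and nothing moves.
- status.read_state(): the state, without advancing time (a new reading comes with each control period).
- snapshot(name): name is "side" or "top"; returns the picture (384x512x3 uint8, blue, green, red); there is no depth.
- camera_model(name): a dict with "vertical_fov" (degrees; the focal length in pixels is half the picture's height over the tangent of half this angle, whatever the lens; pixels are square), "cx", "cy" (the principal point, pixels), "R" (3x3) and "t" (3): a world point X has camera coordinates R X + t. Camera axes: x right, y down, z forward; pixel columns grow to the right and rows downward; lengths in m; the calibration is good to about 2 mm. A picture is of the moment at which its call begins. camera_model takes no time and is no camera call.
- robot.finish_job(): hands the job in; it is judged then, once.
The state is a dict: "time": time; "joint_positions": joint angles; "qd": joint speeds; "joint_torque": joint torques, N m; "ee_pos": TCP position; "tool_rot": TCP orientation; "wrist_force": force on the tool from outside, world axes, zero at the start; "moment": the same for the moment, N m; "gripper_width": opening from 0.0 (shut) to 1.0 (fully open); "grip_force": force on a finger pad.
Only numpy, scipy, OpenCV 4.12 (cv2) and the standard library are available. Lean on these libraries where they do the work, as an engineer would, in place of code of your own. Each camera call takes 0.05 s, during which the arm holds its last target. There are 200 camera calls.

## Task

Fit the brass flange nut, flange down, onto the threaded stud standing in the vice: set it on the stud, back it off gently (anticlockwise from above) until you feel it drop into the thread, then wind it on clockwise until its flange rests flat on the steel block, and let go of it. Never force the nut against the thread, and leave the tap wrench, the spanner and the drilled plate where they lie.

Things in the scene. Friction and masses are not known exactly. Their poses are not given: they have to be found in the camera images.
- nut: Loose brass hex flange nut, 0.28 kg, lying flange down. 46 mm across flats, 36 mm high in all; flange 62 mm across, the lowest 6 mm. Origin: centre of the underside; z up the bore. Flats face its x axis and every 60 degrees on: close the fingers along x (or 60, 120 degrees from it) with the tips just above the flange. Bore 33 mm; three thread lugs, 120 degrees apart, low inside, leave 22 mm free.
- vise: Blue bench vice fixed to the bench, foot 150 x 130 mm, gripping a steel block 76 x 100 mm whose top is 110 mm above the bench. Origin: centre of the underside; z up. A fixed stud stands upright on the block's centre; the angle of its thread starts is unknown and has nothing to do with the vice's yaw. Only the stud stands higher than the block.
- seat (a point): Centre of the block's top, on the stud's axis: the nut's origin lies here when fully wound on. Thread: right-hand, 30.6 mm over crests, about 1 mm play all round in the nut, three starts, lead 25.5 mm (clockwise from above winds the nut down 25.5 mm a turn), about 2 mm play up and down. From the gates (see crown) it winds on clockwise some 85 to 115 degrees until the flange meets the block.
- crown (a point): Point on the stud's axis at the thread's flat top, 19 mm above seat. A nut set on it has its origin about 5 mm below this point (14 mm above seat). Three open gates 120 degrees apart; beside each a 3 mm high brass stop tooth. Turned clockwise on the crown, the nut jams on the teeth; backed off anticlockwise at most about 120 degrees it reaches a gate, free over some 24 degrees.
- nose (a point): Tip of the stud, 47 mm above seat: plain nose 20 mm thick, its top 10 mm tapering to 14 mm. In a gate the nut drops about 6 mm below its crown height (origin 7 to 8 mm above seat); turned back farther there it jams on the tooth. If first set on top of the teeth (origin 17 mm above seat) it drops only 3 mm onto the crown when backed off and must be backed off farther.
- tap_wrench: Bystander: aluminium tap wrench 240 mm long, 16 mm high, lying along its own x; origin under its middle.
- spanner: Bystander: steel spanner 200 mm long lying along its own x; origin under its middle.
- drilled_plate: Bystander: bright steel plate 80 x 70 x 10 mm with four holes; origin under its centre.
Not all that is in view belongs to the job. Several things look just like the nut: the one meant starts farthest to the robot's right.

How it is judged (in metres and radians):
On the way, in this order (a step that is already met when the one before it is completed fails the run):
1. the nut is over the stud, above the thread (horizontal distance between nut and seat below 0.006 m and z of nut in the frame of seat between 0.0105 and 0.045 m), for 0.1 s.
2. the nut has dropped into the thread (horizontal distance between nut and seat below 0.003 m and z of nut in the frame of seat below 0.0095 m and angle between nut's own z axis and vertical below 0.12 rad), for 0.1 s.
At the end, for the whole second after the job is handed in: The nut is wound on the stud with its flange flat on the block: origin within 2 mm of the block's top and 3 mm of the stud's axis, level within 0.06 rad, at rest and released (horizontal distance between nut and seat below 0.003 m and z of nut in the frame of seat below 0.002 m and angle between nut's own z axis and vertical below 0.06 rad and linear speed of nut below 0.01 m/s and angular speed of nut below 0.1 rad/s); the robot touches nothing.
It fails at once if the nut is forced: more than 80 N between the nut and the vice with its stud (contact force between nut and vise above 80 N).
It fails at once if the tap wrench is moved by more than 20 mm (distance of tap_wrench from where it was at the start of the episode above 0.02 m).
It fails at once if the spanner is moved by more than 20 mm (distance of spanner from where it was at the start of the episode above 0.02 m).
It fails at once if the drilled plate is moved by more than 20 mm (distance of drilled_plate from where it was at the start of the episode above 0.02 m).
It also fails if it takes over 70 s, if anything falls off the work surface, if the arm or the gripper's body presses on something with over 40 N, if the wrist force passes 120 N, or if a joint passes its speed limit or range.

## Working session

There is one attempt and no reset: what is moved stays moved. The work goes in short steps, Python scripts to look and compute and a shell command to move; the robot and the scene stay as the last step left them, time stands still between calls to the robot, and variables do not carry over. Pictures are saved under pics/ and viewed, at most 10 in all, crops included, and the job is handed in when it is done.

```bash
mkdir -p pics
python3 - <<'E'
from rig import status, snapshot, camera_model, robot
import cv2
for n in("side","top"):
    cv2.imwrite(f"pics/{n}0.png",snapshot(n)); c=camera_model(n); print(n,c)
s=status.read_state();print(s); print(robot.grip_depth)
E
```

```text
side {'vertical_fov': 56.228586421976686, 'cx': 246.5009887998353, 'cy': 197.81429434544367, 'R': array([[ 0.964224  , -0.26489179,  0.01021816],
       [-0.15516807, -0.59523569, -0.78842713],
       [ 0.21493009,  0.75863483, -0.61504329]]), 't': array([-0.53923354,  0.18343146,  0.81920985])}
top {'vertical_fov': 47.89621998336542, 'cx': 253.44669958637178, 'cy': 186.361810805431, 'R': array([[-0.00693088, -0.99996703,  0.00423184],
       [-0.99185459,  0.00633626, -0.12721759],
       [ 0.12718658, -0.0050791 , -0.99186581]]), 't': array([0.01904663, 0.56728207, 1.18568428])}
{'time': 0.1, 'joint_positions': array([-6.88972019e+01,  1.76201873e+01,  8.63754543e+01,  6.46221135e-06,
        7.61150021e+01, -4.21147025e+00]), 'qd': array([ 0.12555263, -0.11653879, -0.26187348,  0.05342337,  0.08520633,
       -0.06709648]), 'joint_torque': array([ 1.52306353e-05, -4.58529818e+01, -2.52608550e+01, -9.90678200e-05,
        5.64985763e-03, -1.27014039e-05]), 'ee_pos': array([ 0.24558499, -0.51914729,  0.20285738]), 'tool_rot': array([-1.79889655e+02, -8.13168657e-03,  2.53142590e+01]), 'wrist_force': array([-0.1015917 , -0.37547145,  0.1001718 ]), 'moment': array([ 0.02260258,  0.08322633, -0.02545872]), 'grip_force': 0.0, 'gripper_width': 0.9995670020690852}
0.0187
```

View pics/side0.png

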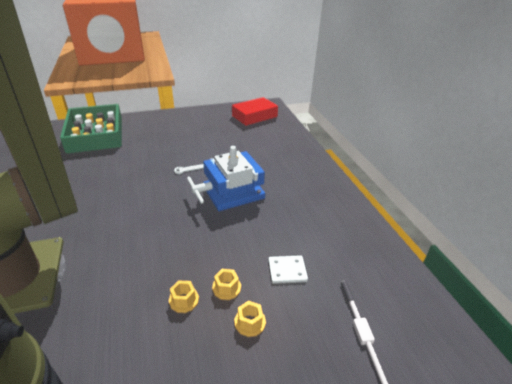

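View pics/top0.png

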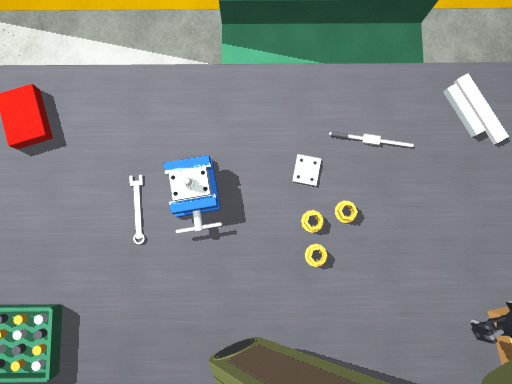

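The nut meant is the rightmost one: top (346,212), side (251,319). The vice stud is at about top (190,183), side (233,150). I'll enlarge these.

Run:
```python
import cv2,numpy as np
t=cv2.imread("pics/top0.png");s=cv2.imread("pics/side0.png")
def c(im,u,v,w,h,k):
    a=cv2.resize(im[v:v+h,u:u+w],None,fx=k,fy=k,interpolation=cv2.INTER_CUBIC)
    for i in range(0,w,10): cv2.line(a,(i*k,0),(i*k,6),(0,0,255),1)
    for i in range(0,h,10): cv2.line(a,(0,i*k),(6,i*k),(0,0,255),1)
    return a
a=np.hstack([c(t,326,197,40,30,10),c(s,231,304,40,30,10)])
b=np.hstack([c(t,165,160,50,37,8),c(s,208,142,50,37,8)])
cv2.imwrite("pics/m1.png",np.vstack([a,b]))
```

```text
(no output)
```

View pics/m1.png

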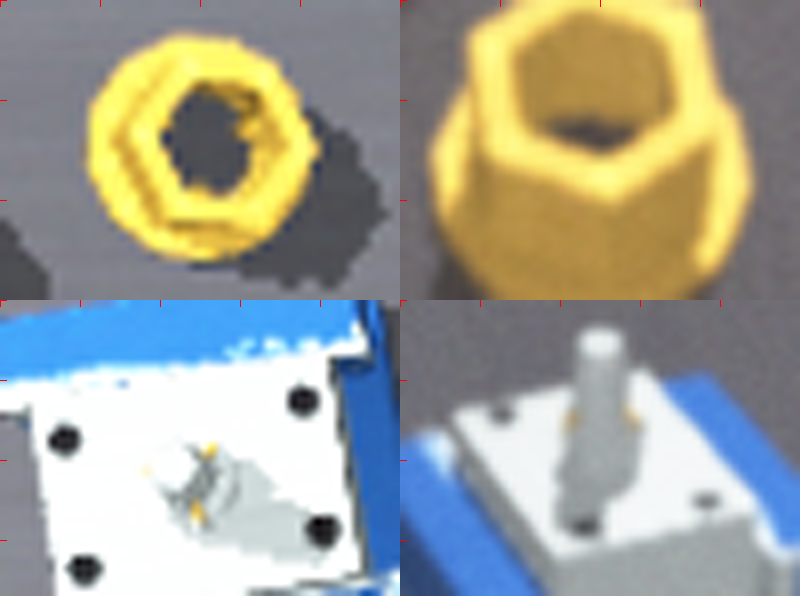

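```bash
cat > h.py <<'E'
import cv2,numpy as np
from rig import status, snapshot, camera_model, robot
from scipy.optimize import least_squares, minimize
from scipy.spatial.transform import Rotation as Ro
C={n:camera_model(n) for n in("side","top")}
def proj(n,X):
    c=C[n]; p=np.atleast_2d(X)@c["R"].T+c["t"]; f=192/np.tan(np.radians(c["vertical_fov"]/2))
    return p[:,:2]/p[:,2:]*f+[c["cx"],c["cy"]]
def tri(s,t): 
    r=least_squares(lambda X:np.r_[proj("side",X)[0]-s,proj("top",X)[0]-t],[.6,0,.1]); return r.x,r.fun
a=np.radians(np.arange(0,360,10))
def sil(p,n):  # convex silhouette of nut
    x,y,z=p; P=[]
    for h in(0,.006): P.append(np.c_[x+.031*np.cos(a),y+.031*np.sin(a),a*0+z+h])
    return P
def hexc(x,y,z,yaw,r=.02656):
    b=np.radians(yaw+30+60*np.arange(6)); return np.c_[x+r*np.cos(b),y+r*np.sin(b),b*0+z]
def hull(n,p,yaw):
    P=np.vstack(sil(p,n)+[hexc(p[0],p[1],p[2]+.036,yaw)])
    return cv2.convexHull(proj(n,P).astype(np.float32))[:,0]
def mask(im,near,r=26):
    h=cv2.cvtColor(im,cv2.COLOR_BGR2HSV); m=cv2.inRange(h,(15,110,60),(35,255,255))
    k,l,st,ce=cv2.connectedComponentsWithStats(m); i=1+np.argmin(np.linalg.norm(ce[1:]-near,axis=1)+1e3*(st[1:,4]<60))
    return (l==i).astype(np.uint8)
def fitnut(ims,near,p0,yaw0):
    S=8;W=[]
    for n in("side","top"):
        m=mask(ims[n],near[n]); cs,_=cv2.findContours(m,cv2.RETR_EXTERNAL,cv2.CHAIN_APPROX_NONE)
        g=np.zeros_like(m); cv2.drawContours(g,cs,-1,1,-1); v,u=np.nonzero(g); u0,v0=u.min()-4,v.min()-4
        W.append((n,g[v0:v.max()+5,u0:u.max()+5],u0,v0))
    def cost(q):
        c=0
        for n,g,u0,v0 in W:
            G=cv2.resize(g,None,fx=S,fy=S,interpolation=cv2.INTER_NEAREST); H=np.zeros_like(G)
            cv2.fillConvexPoly(H,np.round(((hull(n,q[:3],q[3])-[u0,v0]+.5)*S-.5)).astype(int),1)
            c+=(G!=H).sum()/S/S
        return c
    r=minimize(cost,np.r_[p0,yaw0],method="Nelder-Mead",options=dict(initial_simplex=np.r_[p0,yaw0]+np.vstack([np.zeros(4),np.diag([.006,.006,.006,10])]),maxiter=300))
    return r.x,r.fun
E
cat > a.py <<'E'
from h import *
ims={n:cv2.imread(f"pics/{n}0.png") for n in C}
print("seat",tri([232.9,161.2],[188.7,182.6])); 
X,_=tri([251,317],[345.5,211.5]); print(X)
for y0 in (0,20,40): print(fitnut(ims,dict(side=[251,319],top=[346,212]),[X[0],X[1],0],y0))
t=np.array([[237.5,308],[239.3,319],[251.5,323.3],[262.6,316.5]])
q,_=fitnut(ims,dict(side=[251,319],top=[346,212]),[X[0],X[1],0],20)
for yaw in range(0,60,5):
    P=proj("side",hexc(q[0],q[1],q[2]+.036,yaw)); print(yaw,[round(np.linalg.norm(P-k,axis=1).min(),1) for k in t])
seat,_=tri([232.9,161.2],[188.7,182.6])
print("tip pred side",proj("side",seat+[0,0,.047]),"obs 232.6 146.5; crown top pred",proj("top",seat+[0,0,.020]), "tip top",proj("top",seat+[0,0,.047]))
E
python3 a.py
```

```text
seat (array([0.569348  , 0.18743026, 0.11032071]), array([-0.11552071,  0.01729279,  0.01649057, -0.108473  ]))
[ 0.49893355 -0.2479523   0.01457194]
(array([ 4.97145821e-01, -2.49681817e-01,  2.29530554e-04,  4.71134899e+00]), np.float64(74.46875))
(array([ 4.96835560e-01, -2.49667661e-01, -5.37603685e-04,  3.21157327e+01]), np.float64(75.4375))
(array([ 4.97126615e-01, -2.49659952e-01,  2.20943343e-04,  5.02556738e+01]), np.float64(65.875))
0 [np.float64(1.2), np.float64(1.5), np.float64(1.9), np.float64(1.5)]
5 [np.float64(2.1), np.float64(2.6), np.float64(3.1), np.float64(2.6)]
10 [np.float64(3.1), np.float64(3.8), np.float64(4.2), np.float64(3.6)]
15 [np.float64(4.1), np.float64(4.9), np.float64(5.3), np.float64(4.6)]
20 [np.float64(5.1), np.float64(6.0), np.float64(6.4), np.float64(5.6)]
25 [np.float64(6.0), np.float64(5.8), np.float64(6.3), np.float64(6.0)]
30 [np.float64(4.9), np.float64(4.8), np.float64(5.2), np.float64(4.9)]
35 [np.float64(3.9), np.float64(3.8), np.float64(4.0), np.float64(3.8)]
40 [np.float64(2.9), np.float64(2.8), np.float64(2.9), np.float64(2.8)]
45 [np.float64(1.9), np.float64(1.7), np.float64(1.7), np.float64(1.7)]
50 [np.float64(0.9), np.float64(0.7), np.float64(0.7), np.float64(0.7)]
55 [np.float64(0.3), np.float64(0.5), np.float64(0.8), np.float64(0.6)]
tip pred side [[232.55761697 146.65344907]] obs 232.6 146.5; crown top pred [[187.61045079 181.44826495]] tip top [[186.05408114 179.98023332]]
```

```bash
cat > go.py <<'E'
import sys; from h import *
s=status.read_state(); g=np.array([float(v) for v in sys.argv[1:5]])
R=Ro.from_euler("xyz",s["tool_rot"],degrees=True)
G=Ro.from_euler("xyz",[180,0,g[3]],degrees=True)
print("shift first",np.round(R.inv().apply(g[:3]-s["ee_pos"]),4),"then rotvec",np.round((R.inv()*G).as_rotvec(degrees=True),2),"| t",s["time"],"pos",np.round(s["ee_pos"],4),"rot",np.round(s["tool_rot"],2),"F",np.round(s["wrist_force"],1),"M",np.round(s["moment"],2),"grip",s["grip_force"],s["gripper_width"],"j6",s["joint_positions"][5])
E
python3 -m creep '0,0,0,0.043,-0.017,0,1;0,0,0,0.043,-0.017,0,1;0,0,0,0.043,-0.017,0,1;0,0,0,0.043,-0.017,0,1;0,0,0,0.043,-0.017,0,1;0,0,0,0.043,-0.017,0,1;0,0,0,0.043,-0.017,0,1;0,0,0,0.043,-0.017,0,1'
python3 -m creep '0,0,-8.2,0,0,0,1;0,0,-8.2,0,0,0,1;0,0,-8.2,0,0,0,1;0,0,-8.2,0,0,0,1;0,0,-8.2,0,0,0,1;0,0,-8.2,0,0,0,1;0,0,-8.2,0,0,0,1;0,0,0,0,0,0,1'
python3 go.py .497 -.2497 .09 83
```

```text
time: 0.9
ee_pos: [0.4994, -0.2481, 0.2034]
tool_rot: [-180.0, 0.0, 25.3]
wrist_force: [-0.0, 0.0, -0.2]
gripper_width: 1.002
grip_force: 0.0
time: 1.7
ee_pos: [0.4983, -0.2496, 0.2032]
tool_rot: [-179.9, -0.0, 82.7]
wrist_force: [-0.7, -0.2, 0.1]
gripper_width: 0.997
grip_force: 0.0
shift first [-0.0003 -0.0012  0.1132] then rotvec [-0.06 -0.03 -0.27] | t 1.7 pos [ 0.4983 -0.2496  0.2032] rot [-1.7994e+02 -2.0000e-02  8.2730e+01] F [-0.7 -0.2  0.1] M [0.03 0.03 0.02] grip 0.0 0.9966106560763301 j6 -23.680588590781383
```

```bash
python3 -m creep '0,0,-0.3,0,-0.0012,0.04,1;0,0,0,0,0,0.04,1;0,0,0,0,0,0.04,1;0,0,0,0,0,0.03,1;0,0,0,0,0,0.022,1;0,0,0,0,0,0.011,1;0,0,0,0,0,0.01,1;0,0,0,0,0,0,1'
python3 go.py .497 -.2497 .0095 83
```

```text
time: 2.5
ee_pos: [0.4971, -0.2494, 0.01]
tool_rot: [-179.9, -0.0, 82.9]
wrist_force: [-0.4, -0.1, -0.2]
gripper_width: 0.998
grip_force: 0.0
shift first [-0.0003 -0.0001  0.0005] then rotvec [-0.07 -0.03 -0.06] | t 2.5 pos [ 0.4971 -0.2494  0.01  ] rot [-1.7993e+02 -3.0000e-02  8.2940e+01] F [-0.4 -0.1 -0.2] M [-0.01  0.03 -0.03] grip 0.0 0.9978519193293689 j6 -23.945141307894982
```

```bash
python3 -m creep '0,0,0,0,0,0,0;0,0,0,0,0,0,0;0,0,0,0,0,0,0;0,0,0,0,0,0,0;0,0,0,0,0,0,0;0,0,0,0,0,0,0;0,0,0,0,0,0,0;0,0,0,0,0,0,0' 60
python3 -m creep '0,0,0,0,0,-0.03,0;0,0,0,0,0,-0.045,0;0,0,0,0,0,-0.045,0;0,0,0,0,0,-0.045,0;0,0,0,0,0,-0.045,0;0,0,0,0,0,0,0'
python3 go.py .5693 .1874 .215 83
python3 - <<'E'
from h import *
ims={n:snapshot(n) for n in C}
a=[]
s=status.read_state();print(s["ee_pos"])
for n in C:
    cv2.imwrite(f"pics/{n}1.png",ims[n]); u,v=proj(n,s["ee_pos"]).astype(int)[0]; print(n,u,v)
    u0,v0=max(u-40,0),max(v-40,0); a.append(cv2.resize(ims[n][v0:v0+80,u0:u0+80],(400,400),interpolation=cv2.INTER_CUBIC))
cv2.imwrite("pics/m2.png",np.hstack(a))
E
```

```text
time: 3.3
ee_pos: [0.4974, -0.2496, 0.0107]
tool_rot: [-180.0, -0.0, 83.0]
wrist_force: [-0.3, 0.7, 0.3]
gripper_width: -0.001
grip_force: 0.0
time: 3.9
ee_pos: [0.5015, -0.252, 0.228]
tool_rot: [179.3, 0.3, 83.0]
wrist_force: [1.3, -1.8, 0.0]
gripper_width: 0.005
grip_force: 0.0
shift first [0.4445 0.0137 0.0106] then rotvec [0.74 0.33 0.02] | t 3.9 pos [ 0.5015 -0.252   0.228 ] rot [179.26   0.33  83.02] F [ 1.3 -1.8  0. ] M [-0.02 -0.05  0.02] grip 0.0 0.005264528505747818 j6 -24.008897817002747
[ 0.4980882  -0.24998343  0.22210328]
side 252 245
top 365 204
```

View pics/m2.png

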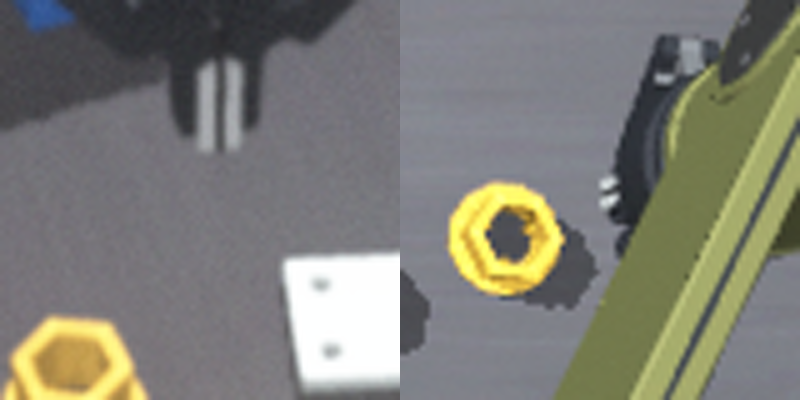

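The gripper closed on nothing: the target nut is still at top (345,212), and the shut tips show at side (256,234), about 11 px above where the reported TCP projects. I'll triangulate the tips to find the offset.

Run:
```python
from h import *
ims={n:snapshot(n) for n in C}
s=status.read_state();print(s["ee_pos"],s["tool_rot"])
for n in C: cv2.imwrite(f"pics/{n}2.png",ims[n]); print(n,proj(n,s["ee_pos"]),proj(n,s["ee_pos"]+[0,0,.03]))
print(fitnut(ims,dict(side=[251,319],top=[346,212]),[.497,-.25,0],53))
print(fitnut(ims,dict(side=[227,284],top=[312,221]),[.475,-.16,0],20))
a=cv2.resize(ims["side"][190:340,200:300],(400,600),interpolation=cv2.INTER_CUBIC)
b=cv2.resize(ims["top"][140:290,300:400],(400,600),interpolation=cv2.INTER_CUBIC)
cv2.imwrite("pics/m3.png",np.hstack([a,b]))
```

```text
[ 0.49639813 -0.24899746  0.21935273] [-1.79860473e+02 -6.25381342e-02  8.30101648e+01]
side [[251.0396926  246.56330448]] [[251.3719307 233.5405688]]
top [[364.61579795 205.38827243]] [[367.96936972 204.30755033]]
(array([ 4.96839255e-01, -2.49925895e-01,  4.80210181e-04,  5.25712563e+01]), np.float64(65.546875))
(array([ 4.70557245e-01, -1.52491903e-01, -1.24818416e-04,  8.94246618e+00]), np.float64(59.8125))
```

View pics/m3.png

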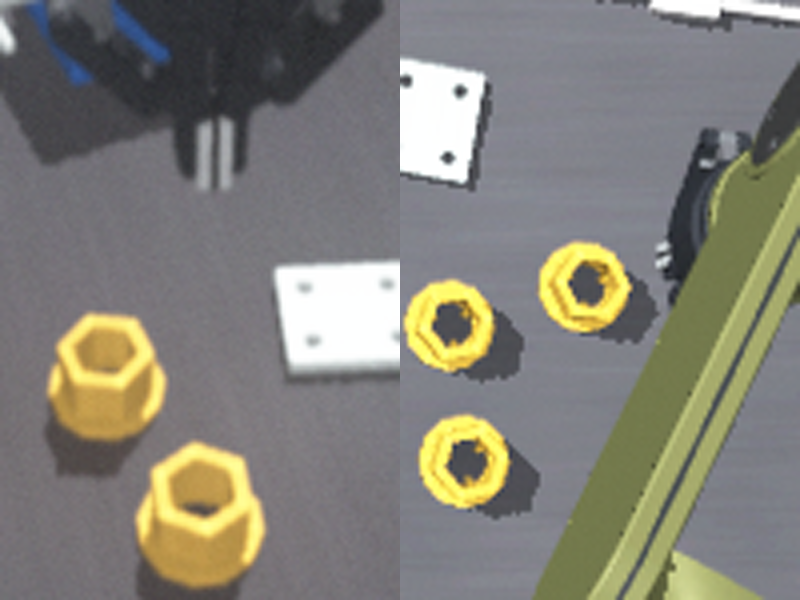

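The tips are at side (253.7,237), 9–10 px above the prediction, so the real fingertips sit roughly 22–29 mm higher than reported and passed over the nut, which hasn't moved. I'll measure the offset by touching the bench beside it with the fingers shut.

```bash
python3 -m creep '0,0,0,-0.04,0,0,0;0,0,0,-0.04,0,0,0;0,0,0,0,0,0.045,0;0,0,0,0,0,0.045,0;0,0,0,0,0,0.045,0;0,0,0,0,0,0.045,0;0,0,0,0,0,0.02,0;0,0,0,0,0,0,0'
python3 -m creep '0,0,0,0,0,0.005,0;0,0,0,0,0,0,0;0,0,0,0,0,0.005,0;0,0,0,0,0,0,0'
```

```text
time: 4.9
ee_pos: [0.4833, -0.3256, 0.015]
tool_rot: [-179.4, -0.4, 83.0]
wrist_force: [-0.5, -0.2, -0.3]
gripper_width: 0.003
grip_force: 0.0
time: 5.3
ee_pos: [0.4881, -0.3293, 0.0114]
tool_rot: [179.9, 0.0, 83.0]
wrist_force: [0.7, 0.4, -0.8]
gripper_width: -0.002
grip_force: 0.0
```

```bash
python3 -m creep '0,0,0,0,0,0.004,0;0,0,0,0,0,0.004,0;0,0,0,0,0,0,0'
python3 - <<'E'
from h import *
im=snapshot("side"); s=status.read_state(); p=s["ee_pos"]; print(p,s["wrist_force"],proj("side",p),proj("side",p*[1,1,0]))
u,v=proj("side",p)[0].astype(int); v=min(v,334)
print(u-50,v-50);cv2.imwrite("pics/m4.png",cv2.resize(im[v-50:v+50,u-50:u+50],(600,600),interpolation=cv2.INTER_CUBIC))
E
```

```text
time: 5.6
ee_pos: [0.4874, -0.3287, 0.0023]
tool_rot: [-180.0, -0.0, 83.0]
wrist_force: [0.5, 1.3, -0.4]
gripper_width: -0.001
grip_force: 0.0
[ 0.48747116 -0.32882779  0.0024582 ] [ 0.02364904 -0.17640347 -0.97150367] [[256.07336643 358.85129915]] [[256.03852809 359.52292279]]
206 284
```

View pics/m4.png

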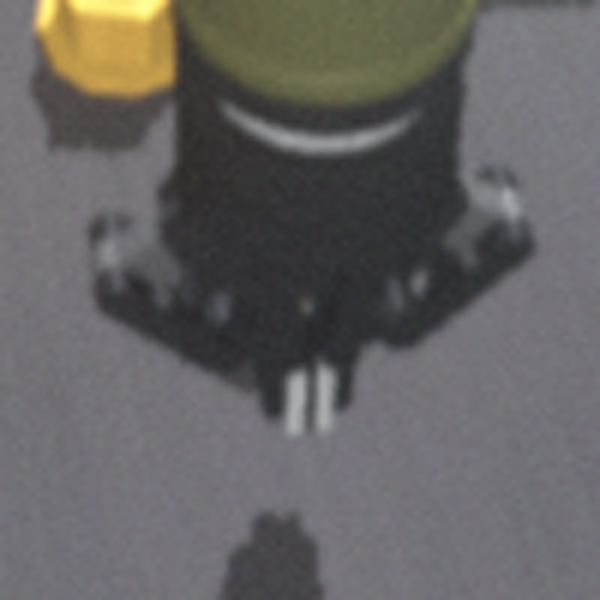

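The tips, at side (257.3,356.5), are clearly hovering: their shadow is separate, around (252,370). I'll keep feeling downwards.

```bash
for i in 1; do python3 -m creep '0,0,0,0,0,0.004,0;0,0,0,0,0,0.004,0;0,0,0,0,0,0,0'; python3 -m creep '0,0,0,0,0,0.004,0;0,0,0,0,0,0,0'; python3 -m creep '0,0,0,0,0,0.003,0;0,0,0,0,0,0,0';done
```

```text
time: 5.95
ee_pos: [0.4872, -0.3287, -0.006]
tool_rot: [-179.9, -0.0, 83.0]
wrist_force: [-0.2, -0.8, -0.1]
gripper_width: 0.002
grip_force: 0.0
time: 6.15
ee_pos: [0.4874, -0.3288, -0.0098]
tool_rot: [-180.0, -0.0, 83.0]
wrist_force: [-0.7, 0.9, 0.1]
gripper_width: -0.001
grip_force: 0.0
time: 6.35
ee_pos: [0.4875, -0.3289, -0.0126]
tool_rot: [-180.0, -0.0, 83.0]
wrist_force: [-0.9, 0.2, 0.2]
gripper_width: -0.001
grip_force: 0.0
```

```bash
python3 -m creep '0,0,0,0,0,0.003,0;0,0,0,0,0,0,0'|grep -E 'ee|wrist'; python3 -m creep '0,0,0,0,0,0.003,0;0,0,0,0,0,0,0'|grep -E 'ee|wrist'; python3 -m creep '0,0,0,0,0,0.002,0;0,0,0,0,0,0,0'|grep -E 'ee|wrist'
```

```text
ee_pos: [0.4875, -0.3289, -0.0156]
wrist_force: [-0.1, -0.1, -0.7]
ee_pos: [0.4875, -0.3289, -0.0187]
wrist_force: [0.6, 0.2, -0.4]
ee_pos: [0.4876, -0.3289, -0.0205]
wrist_force: [0.4, -0.4, -0.6]
```

```bash
python3 -m creep '0,0,0,0,0,0.002,0;0,0,0,0,0,0,0'|grep -E 'ee|wrist'; python3 -m creep '0,0,0,0,0,0.002,0;0,0,0,0,0,0,0'|grep -E 'ee|wrist'
```

```text
ee_pos: [0.4876, -0.3289, -0.0225]
wrist_force: [-0.2, -1.1, 0.2]
ee_pos: [0.4876, -0.3289, -0.0245]
wrist_force: [0.3, -0.5, -0.7]
```

```bash
python3 -m creep '0,0,0,0,0,0.002,0;0,0,0,0,0,0,0'|grep -E 'ee|wrist'; python3 -m creep '0,0,0,0,0,0.002,0;0,0,0,0,0,0,0'|grep -E 'ee|wrist'
python3 - <<'E'
from h import *
a=[]
p=status.read_state()["ee_pos"]
for n in C:
    im=snapshot(n); u,v=proj(n,p)[0].astype(int); v=min(v,334); print(n,proj(n,p),u-50,v-50); a.append(cv2.resize(im[v-50:v+50,u-50:u+50],(400,400),interpolation=cv2.INTER_CUBIC))
cv2.imwrite("pics/m5.png",np.hstack(a))
E
```

```text
ee_pos: [0.4876, -0.3289, -0.0265]
wrist_force: [-0.0, -0.4, -0.6]
ee_pos: [0.4879, -0.3291, -0.0275]
wrist_force: [-1.8, 1.3, 4.7]
side [[255.90510832 366.94143855]] 205 284
top [[370.15554752 215.07477618]] 320 165
```

View pics/m5.png

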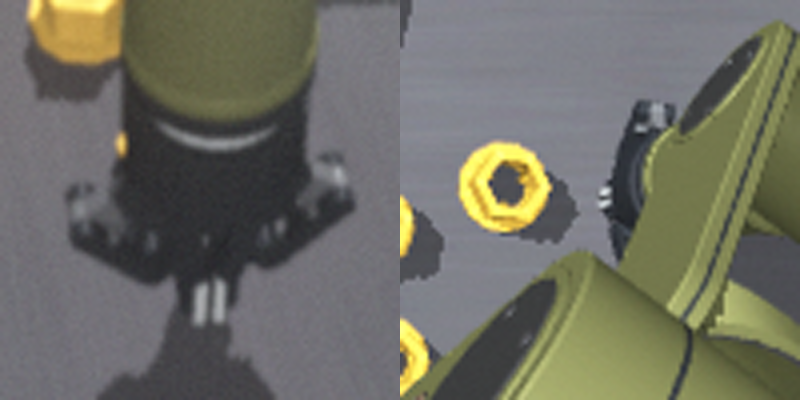

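Contact with the bench comes at reported z = -0.027, with the tips at side (257,365). The reported z is therefore about 27 mm below the true tip height. Reported xy agrees with both views once the 22 mm pad width is allowed for. I'll retry with that correction.

```bash
python3 -m creep '0,0,0,0,0,-0.035,1;0,0,0,0,0,-0.04,1;0,0,0,0,0,-0.035,1;0,0,0,0,0,0,1;0,0,0,0.04,0,0,1;0,0,0,0.04,0,0,1;0,0,0,0,0,0,1;0,0,0,0,0,0,1'
python3 go.py .4968 -.2499 -.021 83
```

```text
time: 8.65
ee_pos: [0.4972, -0.2487, 0.0812]
tool_rot: [-179.9, 0.0, 83.1]
wrist_force: [0.7, -0.4, -0.1]
gripper_width: 1.002
grip_force: 0.0
shift first [-1.300e-03 -1.000e-04  1.022e-01] then rotvec [-0.05  0.    0.14] | t 8.65 pos [ 0.4972 -0.2487  0.0812] rot [-179.95    0.     83.14] F [ 0.7 -0.4 -0.1] M [ 0.   -0.05  0.02] grip 0.0 1.0024678110404073 j6 -24.03778210285393
```

```bash
python3 -m creep '0,0,0,-0.0012,0,0.03,1;0,0,0,0,0,0.03,1;0,0,0,0,0,0.02,1;0,0,0,0,0,0.01,1;0,0,0,0,0,0.006,1;0,0,0,0,0,0.006,1;0,0,0,0,0,0,1'
python3 -m creep '0,0,0,0,0,0,0;0,0,0,0,0,0,0;0,0,0,0,0,0,0;0,0,0,0,0,0,0;0,0,0,0,0,0,0;0,0,0,0,0,0,0' 60
python3 go.py .4968 -.2499 -.021 83
```

```text
time: 9.35
ee_pos: [0.4974, -0.2512, -0.0204]
tool_rot: [180.0, 0.0, 83.0]
wrist_force: [-0.7, 0.2, 0.3]
gripper_width: 1.001
grip_force: 0.0
time: 9.95
ee_pos: [0.4981, -0.2512, -0.0193]
tool_rot: [179.9, 0.0, 83.0]
wrist_force: [0.2, 0.1, 6.1]
gripper_width: 0.529
grip_force: 62.9
shift first [ 0.0011 -0.0015  0.0017] then rotvec [0.1  0.04 0.02] | t 9.95 pos [ 0.4981 -0.2512 -0.0193] rot [1.799e+02 4.000e-02 8.302e+01] F [0.2 0.1 6.1] M [ 0.06  0.14 -0.05] grip 62.85277962684631 0.5289506483947723 j6 -24.12290440821025
```

```bash
python3 -m creep '0,0,0,0,0,-0.02,0;0,0,0,0,0,-0.045,0;0,0,0,0,0,-0.045,0;0,0,0,0,0,-0.045,0;0,0,0,0,0,-0.045,0;0,0,0,0,0,0,0;0,0,0,0,0,0,0'
python3 go.py .5693 .1874 .18 83
```

```text
time: 10.65
ee_pos: [0.4975, -0.2509, 0.1805]
tool_rot: [179.9, 0.0, 83.0]
wrist_force: [-0.6, 0.3, -2.6]
gripper_width: 0.524
grip_force: 62.4
shift first [4.437e-01 1.800e-02 2.000e-04] then rotvec [0.11 0.05 0.02] | t 10.65 pos [ 0.4975 -0.2509  0.1805] rot [1.7989e+02 5.0000e-02 8.3020e+01] F [-0.6  0.3 -2.6] M [0.03 0.03 0.03] grip 62.44834542274475 0.5238089589878736 j6 -24.12089533075366
```

Holding it (−2.6 N weight). I'll carry it to about 5 cm short of the stud, staying high.

```bash
python3 -m creep '0,0,0,0.048,0.002,0,0;0,0,0,0.048,0.002,0,0;0,0,0,0.048,0.002,0,0;0,0,0,0.048,0.002,0,0;0,0,0,0.048,0.002,0,0;0,0,0,0.048,0.002,0,0;0,0,0,0.048,0.002,0,0;0,0,0,0.048,0.002,0,0'
python3 -m creep '0,0,0,0.03,0.002,0,0;0,0,0,0.0297,0,0,0;0,0,0,0,0,0,0;0,0,0,0,0,0,0'
python3 go.py .5693 .1874 .18 83
python3 - <<'E'
from h import *
ims={n:snapshot(n) for n in C}
p=status.read_state()["ee_pos"]; a=[]
for n in C:
    cv2.imwrite(f"pics/{n}6.png",ims[n]); q=proj(n,p+[0,0,.02])[0]; u,v=q.astype(int); print(n,q,u-40,v-40)
    a.append(cv2.resize(ims[n][v-40:v+40,u-40:u+40],(400,400),interpolation=cv2.INTER_CUBIC))
cv2.imwrite("pics/m6.png",np.hstack(a))
E
```

```text
time: 11.45
ee_pos: [0.5576, 0.13, 0.1766]
tool_rot: [-179.7, 0.1, 83.0]
wrist_force: [1.2, -0.8, -1.9]
gripper_width: 0.53
grip_force: 62.3
time: 11.85
ee_pos: [0.5671, 0.1874, 0.1768]
tool_rot: [-179.7, 0.2, 83.1]
wrist_force: [-0.4, -1.3, -2.6]
gripper_width: 0.529
grip_force: 62.3
shift first [ 0.0002  0.0022 -0.0033] then rotvec [-0.3   0.15  0.12] | t 11.85 pos [0.5671 0.1874 0.1768] rot [-1.797e+02  1.500e-01  8.312e+01] F [-0.4 -1.3 -2.6] M [-0.05 -0.03  0.03] grip 62.300294637680054 0.5293346989104629 j6 21.14757714541853
side [231.86073253 133.67526209] 191 93
top [184.03928449 178.29384943] 144 138
```

View pics/m6.png

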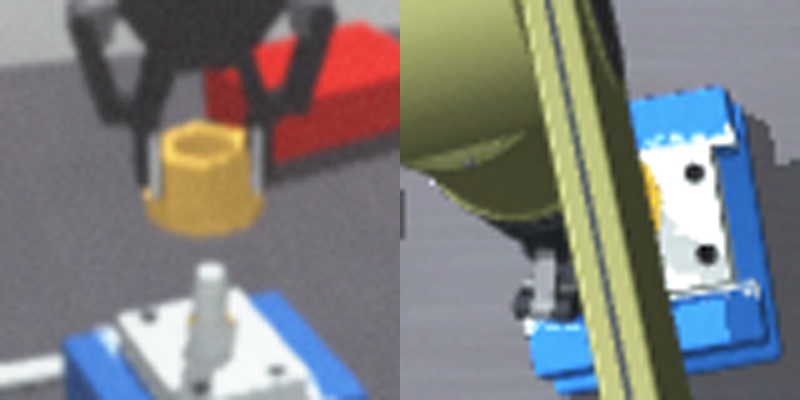

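Run:
```python
from h import *
p=status.read_state()["ee_pos"]
for y in(.1854,.1874,.1894):
    q=[p[0],y,p[2]+.0193]; S=hull("side",q,53); T=hull("top",q,53); print(y,"side bottom",S[:,1].max(),"L/R",S[:,0].min(),S[:,0].max(),"top right",T[:,0].max())
print("obs 139.7 / 219.5 243.1 / 195.9")
```

```text
0.1854 side bottom 139.69836 L/R 220.24915 243.50484 top right 197.0689
0.1874 side bottom 139.33621 L/R 220.09166 243.31145 top right 196.25395
0.1894 side bottom 138.97523 L/R 219.93468 243.11867 top right 195.439
obs 139.7 / 219.5 243.1 / 195.9
```

```bash
python3 -m creep '-0.3,0.15,0.1,-0.0005,0.0027,0,0;0,0,0,0,0,0.02,0;0,0,0,0,0,0.014,0;0,0,0,0,0,0,0;0,0,0,0,0,0,0'>/dev/null; python3 go.py .5697 .1866 .1047 83
python3 -m creep '0,0,0,0,0,0.006,0;0,0,0,0,0,0,0'|grep -E 'ee|wrist';python3 -m creep '0,0,0,0,0,0.006,0;0,0,0,0,0,0,0'|grep -E 'ee|wrist'
```

```text
shift first [ 0.0005 -0.0026  0.0411] then rotvec [ 0.28 -0.14 -0.16] | t 12.45 pos [0.572  0.1857 0.1458] rot [ 1.7972e+02 -1.4000e-01  8.2840e+01] F [-0.4 -0.8 -0.5] M [-0.02  0.    0.05] grip 62.239333391189575 0.5285037199981025 j6 21.095768013546554
ee_pos: [0.5721, 0.1864, 0.1398]
wrist_force: [-0.4, -0.5, -3.1]
ee_pos: [0.5715, 0.1866, 0.1331]
wrist_force: [-1.0, 0.1, -2.3]
```

```bash
python3 -m creep '0.3,-0.15,-0.15,0,-0.002,0,0;0,0,0,0,0,0,0;0,0,0,0,0,0,0'>/dev/null; python3 go.py .5697 .1866 .1047 83
python3 -m creep '0,0,0,0,0,0.006,0;0,0,0,0,0,0,0'|grep -E 'ee|wrist';python3 -m creep '0,0,0,0,0,0.006,0;0,0,0,0,0,0,0'|grep -E 'ee|wrist';python3 go.py .5697 .1866 .1047 83
```

```text
shift first [-0.0005 -0.0004  0.0291] then rotvec [ 0.02 -0.01  0.07] | t 13.15 pos [0.5702 0.1871 0.1338] rot [ 1.7998e+02 -1.0000e-02  8.3070e+01] F [ 0.5  0.9 -1.4] M [ 0.02 -0.04  0.02] grip 62.241421937942505 0.5295434599218877 j6 21.05671845187812
ee_pos: [0.5694, 0.1868, 0.1269]
wrist_force: [-0.2, 0.4, -1.9]
ee_pos: [0.5693, 0.1867, 0.1207]
wrist_force: [0.4, -0.1, -2.8]
shift first [-0.      0.0004  0.016 ] then rotvec [-0.1   0.04  0.06] | t 13.55 pos [0.5693 0.1867 0.1207] rot [-1.799e+02  4.000e-02  8.306e+01] F [ 0.4 -0.1 -2.8] M [ 0.02  0.01 -0.05] grip 62.24230885505676 0.5296305659200108 j6 21.056350287356345
```

```bash
f(){ grep -E 'ee|wrist'; }; python3 -m creep '0,0,0,0,0,0.005,0;0,0,0,0,0,0.004,0;0,0,0,0,0,0,0'|f;python3 -m creep '0,0,0,0,0,0.002,0;0,0,0,0,0,0,0'|f;python3 -m creep '0,0,0,0,0,0.002,0;0,0,0,0,0,0,0'|f
```

```text
ee_pos: [0.5694, 0.1867, 0.1118]
wrist_force: [-0.1, -0.7, -2.1]
ee_pos: [0.57, 0.1869, 0.1105]
wrist_force: [-0.3, -0.3, -2.0]
ee_pos: [0.5699, 0.1868, 0.1085]
wrist_force: [0.4, -0.3, -2.1]
```

```bash
f(){ grep -E 'ee|wrist'; }; python3 -m creep '0,0,0,0,0,0.0015,0;0,0,0,0,0,0,0'|f;python3 -m creep '0,0,0,0,0,0.0015,0;0,0,0,0,0,0,0'|f;python3 -m creep '0,0,0,0,0,0.001,0;0,0,0,0,0,0,0'|f
```

```text
ee_pos: [0.57, 0.1868, 0.107]
wrist_force: [-0.7, -1.0, -1.9]
ee_pos: [0.57, 0.1868, 0.1055]
wrist_force: [-0.5, -0.6, -2.4]
ee_pos: [0.57, 0.1868, 0.1046]
wrist_force: [-0.0, -0.8, -2.7]
```

```bash
f(){ grep -E 'ee|wrist'; }; python3 -m creep '0,0,0,0,0,0.001,0;0,0,0,0,0,0,0'|f;python3 -m creep '0,0,0,0,0,0.001,0;0,0,0,0,0,0,0'|f
```

```text
ee_pos: [0.57, 0.1869, 0.1036]
wrist_force: [-0.1, -0.5, -2.6]
ee_pos: [0.57, 0.1869, 0.1026]
wrist_force: [-0.7, -0.9, -2.4]
```

```bash
f(){ grep -E 'ee|wrist'; }; python3 -m creep '0,0,0,0,0,0.001,0;0,0,0,0,0,0,0'|f
```

```text
ee_pos: [0.57, 0.1869, 0.1016]
wrist_force: [-0.3, -0.5, -2.3]
```

```bash
f(){ grep -E 'ee|wrist'; }; python3 -m creep '0,0,0,0,0,0.001,0;0,0,0,0,0,0,0'|f; python3 -m creep '0,0,0,0,0,0.001,0;0,0,0,0,0,0,0'|f
```

```text
ee_pos: [0.57, 0.187, 0.1006]
wrist_force: [0.0, -1.1, -2.6]
ee_pos: [0.57, 0.1869, 0.0996]
wrist_force: [-0.5, 0.1, -2.2]
```

```bash
f(){ grep -E 'ee|wrist'; }; python3 -m creep '0,0,0,0,0,0.001,0;0,0,0,0,0,0,0'|f; python3 go.py .57 .1868 .1 83
```

```text
ee_pos: [0.57, 0.1869, 0.0986]
wrist_force: [-0.0, -0.1, -1.9]
shift first [-0.0001 -0.     -0.0014] then rotvec [-0.    0.    0.07] | t 16.05 pos [0.57   0.1869 0.0986] rot [-180.      0.     83.07] F [-0.  -0.1 -1.9] M [-0.18  0.03 -0.07] grip 62.24355340003967 0.5314781657941037 j6 21.056403590763914
```

```bash
python3 -m creep '0,0,0,0,0,0.001,0;0,0,0,0,0,0,0'>/dev/null; python3 go.py .57 .1868 .1 83
python3 - <<'E'
from h import *
im=snapshot("side"); p=status.read_state()["ee_pos"]
m=mask(im,proj("side",p+[0,0,.03])[0]); v,u=np.nonzero(m); print("mask bottom",v.max(),"cols",u.min(),u.max(),np.percentile(v,99))
for z in(.116,.118,.121,.124): H=hull("side",[.57,.187,z],53); print(z,H[:,1].max(),H[:,0].min(),H[:,0].max())
cv2.imwrite("pics/m7.png",cv2.resize(im[125:185,190:270],(800,600),interpolation=cv2.INTER_CUBIC))
E
```

```text
shift first [-0.0001  0.     -0.0025] then rotvec [-0.01  0.    0.06] | t 16.25 pos [0.57   0.1869 0.0975] rot [-179.99    0.     83.06] F [-0.3 -1.  -2.2] M [-0.18 -0.02 -0.  ] grip 62.242738008499146 0.5286447086566712 j6 21.05495127545613
mask bottom 164 cols 223 242 164.0
0.116 165.52182 221.93396 243.9962
0.118 164.90726 221.9112 244.00043
0.121 163.98251 221.87694 244.00682
0.124 163.0543 221.84256 244.01321
```

View pics/m7.png

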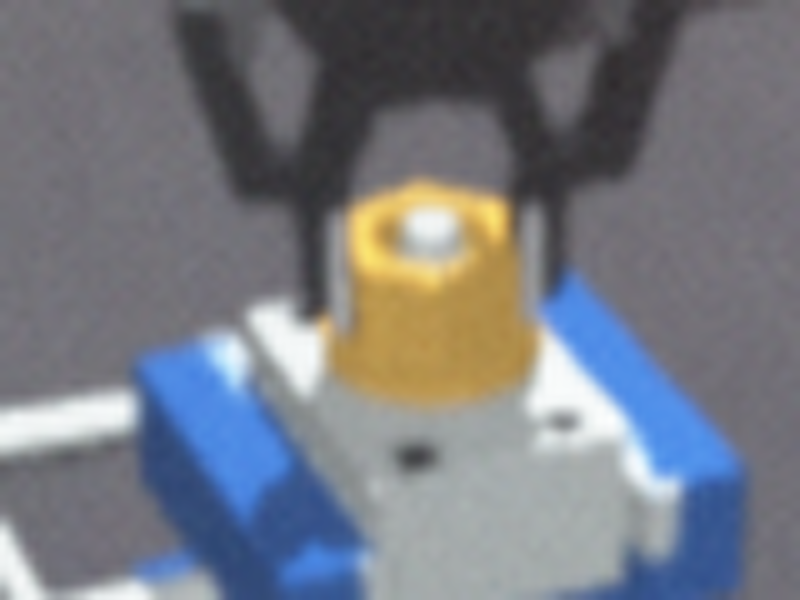

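The nut is low over the stud, its flange bottom at side row ~165, which puts the origin at about 0.117. It entered a gate directly. I'll feel for the gate floor.

```bash
python3 -m creep '0,0,0,0,0,0.001,0;0,0,0,0,0,0,0'>/dev/null; python3 go.py .57 .1868 .1 83
```

```text
shift first [-0.0001 -0.0001 -0.0029] then rotvec [ 0.02 -0.    0.07] | t 16.5 pos [0.5701 0.1869 0.0971] rot [179.98  -0.    83.07] F [-0.1 -0.4  0.8] M [-0.2   0.09 -0.05] grip 62.794389724731445 0.5247121008535283 j6 21.053107240542136
```

```bash
python3 -m creep '0,0,4,0,0,0.0003,0;0,0,4,0,0,0.0003,0;0,0,0,0,0,0,0'>/dev/null; python3 go.py .57 .1868 .09 83;python3 -m creep '0,0,4,0,0,0.0003,0;0,0,4,0,0,0.0003,0;0,0,0,0,0,0,0'>/dev/null; python3 go.py .57 .1868 .09 83
```

```text
shift first [ 0.0001 -0.0005  0.0065] then rotvec [ 0.05  0.01 -7.95] | t 16.8 pos [0.5704 0.1866 0.0965] rot [1.7995e+02 1.0000e-02 7.5050e+01] F [ 1.2 -2.9  1.3] M [-0.39  0.01  0.  ] grip 62.735352516174316 0.524620209662964 j6 29.068084476396322
shift first [ 0.0001 -0.0004  0.0059] then rotvec [ 4.000e-02  1.000e-02 -1.586e+01] | t 17.1 pos [0.5703 0.1866 0.0959] rot [1.7996e+02 1.0000e-02 6.7140e+01] F [-0.  -2.7  2.2] M [-0.48  0.11 -0.01] grip 62.67679810523987 0.5252672148644927 j6 36.98197808480618
```

Clockwise turning follows the lead, so it's in the thread. I'll keep winding.

```bash
python3 -m creep '0,0,6,-0.0004,0,0.0004,0;0,0,6,0,0,0.0004,0;0,0,6,0,0,0.0004,0;0,0,6,0,0,0.0004,0;0,0,0,0,0,0,0'>/dev/null; python3 go.py .57 .1868 .09 83
```

```text
shift first [ 0.     -0.0001  0.0042] then rotvec [ 1.000e-02 -3.000e-02 -3.982e+01] | t 17.6 pos [0.57   0.1867 0.0942] rot [-1.800e+02 -3.000e-02  4.318e+01] F [-0.4 -1.   1.8] M [-0.24  0.14 -0.01] grip 62.656638622283936 0.527809132310343 j6 60.90247915120004
```

```bash
python3 -m creep '0,0,6,0,0,0.0004,0;0,0,6,0,0,0.0004,0;0,0,6,0,0,0.0004,0;0,0,6,0,0,0.0005,0;0,0,0,0,0,0,0'>/dev/null; python3 go.py .57 .1868 .09 83; python3 -m creep '0,0,6,0,0,0.0004,0;0,0,6,0,0,0.0004,0;0,0,6,0,0,0.0004,0;0,0,0,0,0,0,0'>/dev/null; python3 go.py .57 .1868 .09 83
```

```text
shift first [0.0001 0.     0.0025] then rotvec [-1.000e-02 -2.000e-02 -6.374e+01] | t 18.1 pos [0.5699 0.1868 0.0925] rot [-1.7998e+02 -1.0000e-02  1.9260e+01] F [-1.  -1.8  2.4] M [-0.21  0.22 -0.  ] grip 62.76842951774597 0.530550817994233 j6 84.82633305401882
shift first [0.0002 0.     0.0012] then rotvec [-3.00e-02 -2.00e-02 -8.17e+01] | t 18.5 pos [0.5698 0.1868 0.0912] rot [-179.97    0.      1.3 ] F [-1.5  0.1  3.5] M [-0.12  0.23 -0.04] grip 62.72932291030884 0.5302133233282793 j6 102.77809895892446
```

```bash
python3 -m creep '0,0,5,0,0,0.0004,0;0,0,5,0,0,0.0003,0;0,0,0,0,0,0,0'>/dev/null; python3 go.py .57 .1868 .09 83; python3 -m creep '0,0,4,0,0,0.0003,0;0,0,0,0,0,0,0'>/dev/null; python3 go.py .57 .1868 .09 83
```

```text
shift first [ 0.0002 -0.0001  0.0007] then rotvec [-2.000e-02 -1.000e-02 -9.166e+01] | t 18.8 pos [0.5698 0.1867 0.0907] rot [-179.98    0.     -8.66] F [-2.1 -0.3  4.8] M [-0.31  0.36 -0.08] grip 63.114391565322876 0.5264511757788126 j6 112.75323732199129
shift first [ 0.0002 -0.0001  0.0007] then rotvec [-1.000e-02 -2.000e-02 -9.565e+01] | t 19.0 pos [0.5698 0.1867 0.0907] rot [-1.7998e+02 -1.0000e-02 -1.2650e+01] F [-2.2 -1.7  6.1] M [-0.32  0.51 -0.07] grip 63.36337208747864 0.5283259816182457 j6 116.74688129858937
```

The descent stopped at 0.0907 while still turning: the flange is on the block. I'll let go and lift clear.

```bash
python3 -m creep '0,0,0,0,0,-0.0008,0.53;0,0,0,0,0,0,0.7;0,0,0,0,0,0,0.85;0,0,0,0,0,0,1;0,0,0,0,0,0,1;0,0,0,0,0,0,1;0,0,0,0,0,0,1'; python3 -m creep '0,0,0,0,0,-0.02,1;0,0,0,0,0,-0.04,1;0,0,0,0,0,-0.045,1;0,0,0,0,0,-0.045,1;0,0,0,0,0,0,1'
python3 -m creep '0,0,0,-0.04,0,0,1;0,0,0,-0.04,0,0,1;0,0,0,-0.04,0,0,1;0,0,0,-0.04,0,0,1;0,0,0,0,0,0,1'|grep ee
python3 - <<'E'
from h import *
ims={n:snapshot(n) for n in C}
s=np.array([.5694,.1874,.110]); near={n:proj(n,s+[0,0,.018])[0] for n in C}
print(fitnut(ims,near,s,-30))
print(np.vstack([mask(ims["side"],near["side"]).nonzero()]).max(1), hull("side",s,0)[:,1].max())
a=[]
for n in C:
    u,v=near[n].astype(int); a.append(cv2.resize(ims[n][v-30:v+30,u-30:u+30],(400,400),interpolation=cv2.INTER_CUBIC))
cv2.imwrite("pics/m8.png",np.hstack(a))
E
```

```text
time: 19.7
ee_pos: [0.5699, 0.1866, 0.0907]
tool_rot: [-180.0, 0.0, -12.9]
wrist_force: [0.1, 0.7, -0.3]
gripper_width: 1.0
grip_force: 0.0
time: 20.2
ee_pos: [0.5744, 0.1877, 0.2486]
tool_rot: [-179.6, -0.7, -12.9]
wrist_force: [1.1, -0.0, 0.2]
gripper_width: 1.0
grip_force: 0.0
ee_pos: [0.4079, 0.2222, 0.24]
(array([  0.56975036,   0.18611845,   0.11122024, -15.87218246]), np.float64(129.375))
[167 243] 167.30922
```

View pics/m8.png

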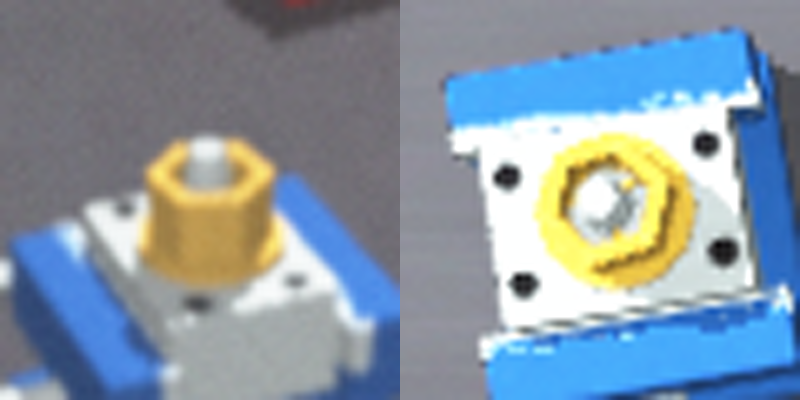

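The nut sits flat and centred on the block, with its flange centre at the middle of the four holes and its side-view bottom row at 167, against 167.3 predicted for full seating. The gripper is clear.

```bash
python3 -m creep '0,0,0,0,0,0,1;0,0,0,0,0,0,1;0,0,0,0,0,0,1'|grep -E 'ee|wrist'; python3 -c "from rig import robot; print(robot.finish_job())"
```

```text
ee_pos: [0.415, 0.2222, 0.2405]
wrist_force: [0.4, -0.1, 0.6]
the job is handed in; nothing more can be done
None
```

The flange nut is wound onto the stud with its flange on the block, released, and handed in (no verdict shown); it dropped straight into a gate when lowered, so I never backed it off anticlockwise.

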